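# Set a hexagonal glass blank ground face down in the drilling stand

### The arm

A 6-joint arm with a two-finger parallel gripper is mounted at the origin on the work surface. World frame = base frame: x ahead of the robot, y to its left, z up, the work surface at z = 0. Lengths are in mm, angles in degrees, forces in N, time in s.
With the tool pointing down it reaches from about 325 to 875 mm from the base axis. Payload 4.4 kg.
Tool frame: the origin (TCP) lies at the very end of the fingers, on their centre line; the grasp point (between the pads) lies 19 mm behind it; z points along the fingers, y is the line along which they close (so a half turn about z gives the same grasp; the last joint's range is limited). The gripper opens to 85 mm and grips with 20 to 120 N. Pads are 22 mm wide; open, the fingers measure 114 mm over their backs; the gripper's body (76 mm by 85 mm) begins 54 mm behind the grasp point. The pads swing forward as they close: fully open they stand 13 mm farther back than shut.
Start: joints at [56.866, 11.837, 88.321, -0, 79.842, -8.623], TCP at [238.56, 523.179, 208.182] pointing down, gripper open.
Joint ranges: [-156.59, 156.59], [-49.26, 127.26], [12.9, 141.05], [-63.56, 243.56], [4.71, 150.69], [-161.64, 161.64]. Speed limits (degrees/s): [159.86, 159.86, 180, 180, 180, 180].

### API

Orientations are given as [roll, pitch, yaw] about the fixed x, y, z axes, in that order (R = Rz(yaw) Ry(pitch) Rx(roll)).
In Python, from workcell import r gives the robot as it stands. Calls block until the motion is done:
- r.reach(position, orientation): joint-space move of the TCP to a pose.
- r.move_linear(position, rot=None, vel=150, contact_N=None): straight line of the TCP; rot=None keeps the orientation; vel is the mean speed in mm/s. With contact_N (N) it stops when the force on the tool has changed by that much, and returns True; else False.
- r.set_joints(angles): joint-space move.
- r.grip(opening, effort=None): finger opening in mm; effort is the grip in N (None keeps the last); returns when the fingers have stopped.
- r.pause(seconds).
- r.inverse_kinematics(position, orientation): joint angles nearest the present ones, or None.
- r.capture(name): name is "scene" or "top"; returns a dict with "frame" (420x560x3 uint8, red, green, blue), "fx", "fy", "cx", "cy" (pixels), "cam_to_world" (4x4, takes a point from camera to world coordinates). Camera axes: x right, y up, looking along -z (the intrinsics and any distortion apply to the point x, -y, -z); pixel columns grow to the right and rows downward; lengths in mm; the calibration is good to about 2 mm. A picture is of the moment at which its call begins. There is no depth.
A pose or a line that the arm cannot do raises r.Unreachable and nothing moves.
- r.sign_off(): hands the job in; it is judged then, once.
Readings, each from a call of its own:
- r.current_time_s(): time.
- r.current_qpos(): joint angles.
- r.current_qd(): joint speeds.
- r.current_effort(): joint torques, N m.
- r.current_tcp_pos(): TCP position.
- r.current_tool_rot(): TCP orientation.
- r.current_force(): force on the tool from outside, world axes, zero at the start.
- r.current_wrist_torque(): the same for the moment, N m.
- r.current_grip_width(): finger opening in mm.
- r.current_grip_force(): force on a finger pad.
Only numpy, scipy, OpenCV 4.12 (cv2) and the standard library are available. Lean on these libraries where they do the work, as an engineer would, in place of code of your own. Each camera call takes 0.05 s, during which the arm holds its last target. There are 200 camera calls.

### The job

Set the blue hexagonal glass blank up for drilling: roll it over towards the fence, one face at a time and resting on each, without lifting it clear of the board, until its frosted ground face lies flat on the board. Then slide it so that its flank is flush against the sloped fence and its end is up against the white end stop, under the drill, and let go of it. Be gentle with the glass, keep clear of the drill, and leave everything else where it is.

Things in the scene. Friction and masses are not known exactly. Their poses are not given: they have to be found in the camera images.
- blank: Blue glass bar, regular hexagonal section 54 mm across flats, 62.4 over corners, faces 31.2 wide, 110 long, about 0.7 kg, loose on the stand's board, left of the seat and nearer the robot. Origin: its centre, 27 mm above what it lies on. Body y runs along it (away from the robot). Faces look along z, -z and 30 degrees above and below x and -x. At the start z is up, x roughly to the fence.
- ground_face (a point): Centre of the one frosted white, ground face (the other five are blue); outward normal (0.866, 0, 0.5) in the blank's axes. At the start it is the upper face on the fence side: two rolls towards the fence (60 degrees each about the blank's +y, centre moving on 31.2 mm each) bring it underneath.
- stand: Drilling stand, fixed: flat grey board, top 12 mm above the table, from x -220 to 130 mm and y -290 to 100 mm of the origin. Origin on the table under the seat; x points to the fence (about the robot's right), y along the fence to the end stop (away from the robot), z up. The open board in front of the fence is for rolling. Behind the fence, at x 105, y 0, a steel column 25 mm thick, 442 mm high.
- seat (a point): Where the blank's centre is once it is flush on board, fence and end stop (39 mm above the table, 27 above the board). Glass grips on this board (friction near 1): pressed down hard while it is slid, the blank binds or tips, so keep the weight of the hand off it.
- fence (a point): On the aluminium fence's face, beside the seat's middle, 13.5 mm above the board. Fence parallel to the stand's y, from y -258 to 77 mm of the seat, top 23 mm above the board. Its face slopes 60 degrees from the board, leaning away from the blank, so the hexagon's lower flank lies flush on it when a face is on the board. Behind it a rail 20 mm above the board, to x 69.
- stop (a point): Middle of the white end stop's face, 17 mm above the board: an upright face looking along the stand's -y, 55 mm from the seat, 62 mm wide, 34 mm high above the board, 20 thick.
- drill: Black drill, fixed over the seat on a bracket from the column. Origin and axes as stand. On the seat's vertical line: bit 8 mm thick from 180 mm above the table, collet from 209, motor 48 mm thick from 255 to 402, clamp 60 mm thick at 310 to 340. Feed lever beyond the column. A gripper straight down over the seat hits it; one leaning 30 degrees away from the fence passes.
- offcut: Amber hexagonal glass offcut, 40 mm across flats, 45 mm long, lying on the board's far left part; bystander. Origin at its centre.
- hexkey: Steel hex key, 70 x 27 x 6 mm, lying on the board's far left part; bystander. Origin under the middle of its long arm.
- jar: Dark blue frit jar with white lid, 66 mm diameter, 85 mm high, on the bench right of the stand; bystander. Origin under its centre.
- tub: Red square plastic tub with blue lid, 92 x 92 x 54 mm, on the bench right of the stand; bystander. Origin under its centre.
- handpad: Black diamond hand pad with yellow underside, 90 x 55 x 20 mm, on the bench right of the stand; bystander. Origin under its centre.
- caliper: Digital caliper lying on the bench left of the stand, 155 x 55 x 12 mm; bystander. Origin near its middle.
- paddle: Graphite paddle with wooden handle, 285 x 70 x 22 mm, lying on the bench far right; bystander. Origin near its neck.
Things that resemble listed ones, but are neither listed nor needed, are in the scene too. What is shaped like the blank but brown or yellow is not meant.

How it is judged (in metres and radians):
On the way, in this order (a step that is already met when the one before it is completed fails the run):
1. the blank has been rolled one face towards the fence and rests flat on that face (body z about 60 degrees from vertical, ground face low on the fence side) (angle between blank's own z axis and vertical between 0.99 and 1.11 rad and height (world z) of blank below 0.0415 m and z of ground_face in the frame of stand below 0.032 m and linear speed of blank below 0.03 m/s), for 0.2 s.
2. the blank has been rolled on again and rests with its ground face flat on the board (height (world z) of ground_face below 0.0145 m and height (world z) of blank below 0.0415 m and linear speed of blank below 0.03 m/s), for 0.2 s.
At the end, for the whole second after the job is handed in: The blank rests, released, with its ground face flat on the board (face centre within 2 mm of it), its centre within 3 mm of the seat towards the fence and along it, and its length parallel to the fence within 2 degrees (height (world z) of ground_face below 0.014 m and x of blank in the frame of seat between -0.003 and 0.003 m and y of blank in the frame of seat between -0.003 and 0.003 m and angle between the y axis of blank and the y axis of stand, either way round below 0.035 rad and linear speed of blank below 0.01 m/s); the robot touches nothing.
It fails at once if the blank is lifted clear of the board (centre more than 70 mm above the table; 43 mm is needed to roll over an edge) (height (world z) of blank above 0.07 m).
It fails at once if the blank is thrown or struck (faster than 0.6 m/s) (linear speed of blank above 0.6 m/s).
It fails at once if the blank is pressed or slammed on board, fence or stop with more than 90 N (contact force between blank and stand above 90 N).
It fails at once if the robot bumps the drill (contact force between any of the arm, the fingers and drill above 3 N).
It fails at once if a bystander is moved more than 30 mm (distance of any of offcut, hexkey, jar, tub, handpad, caliper, paddle from where it was at the start of the episode above 0.03 m).
It also fails if it takes over 61 s, if anything falls off the work surface, if the arm or the gripper's body presses on something with over 40 N, if the wrist force passes 120 N, or if a joint passes its speed limit or range.

## Working session

There is one attempt and no reset: what is moved stays moved. The work goes in short steps, each a Python script; the robot and the scene stay as the last script left them, time stands still between calls to the robot, and variables do not carry over. Pictures are saved under pics/ and viewed, at most 12 in all, crops included, and the job is handed in when it is done.

```bash
mkdir -p pics; ls
python3 - <<'E'
from workcell import r
import cv2,numpy as np,pickle
d={}
for n in("scene","top"):
    c=r.capture(n);d[n]=c
    cv2.imwrite(f"pics/{n}0.png",c["frame"][:,:,::-1])
    print(n,c["fx"],c["fy"],c["cx"],c["cy"],[k for k in c]);print(np.round(c["cam_to_world"],3))
pickle.dump(d,open("c0.pkl","wb"))
E
```

```text
pics
scene 476.08196718073384 476.08196718073384 286.0814988533043 214.59788653972424 ['frame', 'fx', 'fy', 'cx', 'cy', 'cam_to_world']
[[ 6.150000e-01 -6.180000e-01  4.900000e-01  1.093104e+03]
 [ 7.880000e-01  4.950000e-01 -3.640000e-01 -5.148250e+02]
 [-1.800000e-02  6.110000e-01  7.920000e-01  1.042466e+03]
 [ 0.000000e+00  0.000000e+00  0.000000e+00  1.000000e+00]]
top 502.0934207294895 502.0934207294895 278.7393037753659 203.63458155504318 ['frame', 'fx', 'fy', 'cx', 'cy', 'cam_to_world']
[[ 8.000000e-03  9.790000e-01 -2.050000e-01  2.428450e+02]
 [-1.000000e+00  7.000000e-03 -5.000000e-03 -7.849900e+01]
 [-3.000000e-03  2.050000e-01  9.790000e-01  1.295455e+03]
 [ 0.000000e+00  0.000000e+00  0.000000e+00  1.000000e+00]]
```

View pics/scene0.png

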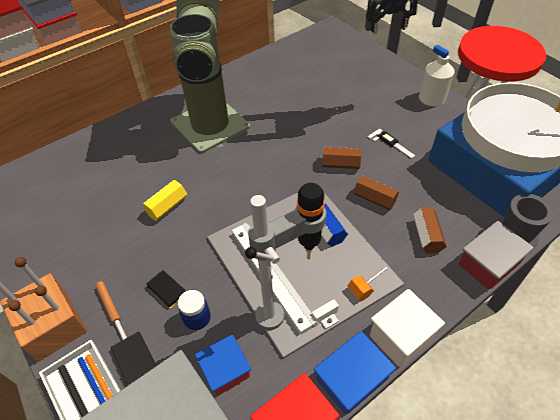

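View pics/top0.png

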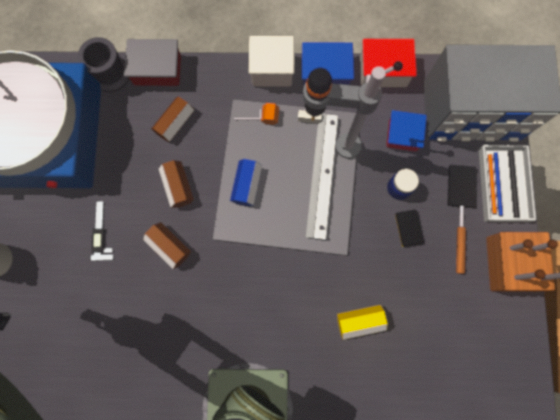

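Scene/top show the blue bar on the board (top view 247,182; scene 335,225). Look-alikes: brown bars at top (174,119), (173,184) and (165,246), the yellow bar at (362,321), and the blue lids at (328,60) and (407,130). I pick the bar at (247,182), which has a frosted face on its right side, and check it in a crop.

Run:
```python
import cv2,numpy as np,pickle
d=pickle.load(open("c0.pkl","rb"))
a=d["top"]["frame"][85:265,205:370,::-1]; b=d["scene"]["frame"][180:360,200:410,::-1]
A=cv2.resize(a,None,fx=3.2,fy=3.2,interpolation=cv2.INTER_CUBIC)[:, :]
B=cv2.resize(b,None,fx=3.2,fy=3.2,interpolation=cv2.INTER_CUBIC)
A=cv2.resize(a,(390,425),interpolation=cv2.INTER_CUBIC)
B=cv2.resize(b,(410,351),interpolation=cv2.INTER_CUBIC)
o=np.zeros((425,800,3),np.uint8);o[:,:390]=A;o[:351,390:]=B
cv2.imwrite("pics/crop1.png",o)
```

```text
(no output)
```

View pics/crop1.png

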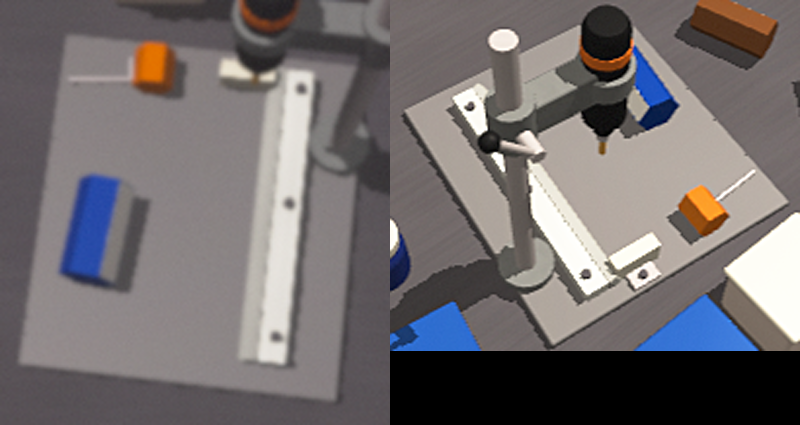

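The crop shows the blue bar with its frosted grey-white face on the upper fence side (top crop 120,235), and the offcut, hex key, fence and stop around it. The choice is confirmed, so next I take sub-pixel edge measurements.

```bash
cat > h.py <<'E'
import cv2,numpy as np,pickle
def ray(c,u,v):
    T=np.array(c["cam_to_world"]);d=T[:3,:3]@np.array([(u-c["cx"])/c["fx"],-(v-c["cy"])/c["fy"],-1]);return T[:3,3],d
def plane(c,u,v,z):
    o,d=ray(c,u,v);return o+d*(z-o[2])/d[2]
def proj(c,p):
    T=np.array(c["cam_to_world"]);q=T[:3,:3].T@(np.array(p)-T[:3,3]);return np.array([c["cx"]+c["fx"]*q[0]/-q[2],c["cy"]+c["fy"]*q[1]/q[2]])
def tri(c1,p1,c2,p2):
    A=[];b=[]
    for c,p in((c1,p1),(c2,p2)):
        o,d=ray(c,*p);d=d/np.linalg.norm(d);M=np.eye(3)-np.outer(d,d);A.append(M);b.append(M@o)
    A=np.vstack(A);b=np.hstack(b);x=np.linalg.lstsq(A,b,rcond=None)[0];return x,np.linalg.norm(A@x-b)
def edge(g,p,q,n=30,w=5,sign=0):
    """points of strongest gradient across the segment p-q (pixels); returns fitted line (pt,dir),rms"""
    p,q=np.array(p,float),np.array(q,float);t=(q-p)/np.linalg.norm(q-p);nn=np.array([-t[1],t[0]]);s=np.arange(-w,w+.01,.25);P=[]
    for k in np.linspace(0,1,n):
        x=p+k*(q-p)+s[:,None]*nn
        f=cv2.GaussianBlur(cv2.remap(g.astype(np.float32),x[:,0].astype(np.float32),x[:,1].astype(np.float32),cv2.INTER_LINEAR).reshape(1,-1),(7,1),1.5)[0]
        d=np.gradient(f);d=np.abs(d) if sign==0 else d*sign;i=np.argmax(d)
        P.append(x[i])
    P=np.array(P,np.float32);
    for _ in range(2):
        vx,vy,x0,y0=cv2.fitLine(P,cv2.DIST_HUBER,0,.01,.01).ravel();e=np.abs((P-[x0,y0])@np.array([-vy,vx]));P=P[e<max(1,2*np.median(e))]
    return np.array([x0,y0]),np.array([vx,vy]),float(np.sqrt(np.mean(e**2)))
def inter(a,b):
    s=np.linalg.solve(np.array([a[1],-b[1]]).T,b[0]-a[0]);return a[0]+s[0]*a[1]
E
python3 - <<'E'
from h import *
d=pickle.load(open("c0.pkl","rb"));c=d["top"];s=d["scene"]
f=c["frame"];g=cv2.cvtColor(f,cv2.COLOR_RGB2GRAY)
k=lambda x,y:(205+x/2.364,85+y/2.364)
m=lambda x,y:(200+(x-390)/1.952,180+y/1.952)
L=edge(g,k(62,60),k(23,340));Bt=edge(g,k(40,364),k(320,398));R=edge(g,k(353,190),k(338,380));T=edge(g,k(75,36),k(215,46))
print("rms",[round(e[2],2) for e in(L,Bt,R,T)])
C={n:plane(c,*inter(a,b),12) for n,a,b in(("LT",L,T),("LB",L,Bt),("RB",R,Bt))}
for n in C:print(n,C[n].round(1))
print("sizes 390,350:",np.linalg.norm(C["LT"]-C["LB"]),np.linalg.norm(C["RB"]-C["LB"]))
def ang(e,z):
    a=plane(c,*(e[0]),z);b=plane(c,*(e[0]+20*e[1]),z);v=b-a;return np.degrees(np.arctan2(v[1],v[0]))
print("angles L,R,B",ang(L,12),ang(R,12),ang(Bt,12))
# fence edges, profiles
for y in(130,160,215):
    row=int(round(k(0,y)[1]));print("row",row,"cols",[(x,tuple(int(v) for v in f[row,x])) for x in range(303,342,1)][::1] if y==215 else "")
row=int(round(k(0,235)[1]));print(row,[(x,tuple(int(v) for v in f[row,x])) for x in range(230,268)])
# scene board corners
gs=cv2.cvtColor(s["frame"],cv2.COLOR_RGB2GRAY)
F=edge(gs,m(560,344),m(660,296));Q=edge(gs,m(690,280),m(780,214));
Lf=edge(gs,m(715,110),m(780,195));Rr=edge(gs,m(410,125),m(540,335))
q=inter(Lf,Q);print("scene LT",plane(s,*q,12).round(1),tri(c,inter(L,T),s,q),"RT",plane(s,*inter(F,Rr),12).round(1))
E
```

```text
rms [0.17, 0.14, 0.16, 0.33]
LT [802.6  56.3  12. ]
LB [417.9  98.1  12. ]
RB [ 379.8 -247.1   12. ]
sizes 390,350: 387.03094463661864 347.2257258089712
angles L,R,B -6.191238790621602 -6.235006216732781 -96.29133392987262
row 140 cols 
row 153 cols 
row 176 cols [(303, (138, 131, 131)), (304, (139, 131, 133)), (305, (136, 130, 130)), (306, (138, 131, 132)), (307, (138, 130, 131)), (308, (137, 129, 131)), (309, (137, 129, 131)), (310, (140, 134, 135)), (311, (147, 141, 138)), (312, (167, 161, 158)), (313, (183, 177, 171)), (314, (189, 184, 176)), (315, (189, 184, 176)), (316, (188, 183, 177)), (317, (185, 179, 173)), (318, (182, 176, 171)), (319, (186, 181, 175)), (320, (207, 203, 195)), (321, (223, 220, 214)), (322, (227, 224, 219)), (323, (228, 224, 219)), (324, (228, 224, 219)), (325, (229, 226, 220)), (326, (227, 224, 218)), (327, (225, 222, 215)), (328, (227, 223, 218)), (329, (226, 224, 218)), (330, (220, 216, 209)), (331, (188, 182, 177)), (332, (136, 132, 129)), (333, (98, 92, 93)), (334, (87, 83, 84)), (335, (98, 94, 94)), (336, (119, 113, 114)), (337, (134, 124, 127)), (338
[... 390 characters left out ...]
243, (40, 74, 170)), (244, (39, 74, 168)), (245, (40, 77, 171)), (246, (38, 73, 168)), (247, (38, 73, 167)), (248, (43, 76, 170)), (249, (60, 85, 167)), (250, (92, 104, 156)), (251, (115, 117, 139)), (252, (125, 122, 124)), (253, (126, 121, 118)), (254, (129, 122, 119)), (255, (127, 121, 118)), (256, (121, 116, 114)), (257, (110, 104, 104)), (258, (91, 88, 89)), (259, (83, 80, 82)), (260, (78, 74, 78)), (261, (77, 74, 76)), (262, (80, 74, 78)), (263, (82, 78, 80)), (264, (91, 85, 87)), (265, (113, 106, 108)), (266, (130, 125, 126)), (267, (137, 131, 131))]
scene LT [818.2  52.4  12. ] (array([812.20779151,  60.24355969,  -6.45507309]), np.float64(3.374674172427329)) RT [ 763.  -291.3   12. ]
```

Run:
```python
from h import *
d=pickle.load(open("c0.pkl","rb"));c=d["top"];s=d["scene"]
ys=np.array([np.cos(np.radians(-6.2)),np.sin(np.radians(-6.2)),0]);xs=np.array([ys[1],-ys[0],0]);O=np.array([680.7,-150.4,0])
st=lambda p:(np.round([(p-O)@xs,(p-O)@ys,p[2]],1)).tolist()
print("fence foot",st(plane(c,311.8,176,12)),"top",st(plane(c,320,176,35)))
g=cv2.cvtColor(c["frame"],cv2.COLOR_RGB2GRAY);k=lambda x,y:(205+x/2.364,85+y/2.364)
f1=edge(g,k(268,110),k(245,340),w=3);f2=edge(g,k(283,110),k(262,340),w=3)
for e,z in((f1,12),(f2,35)):
    a,b=plane(c,*(e[0]-30*e[1]),z),plane(c,*(e[0]+30*e[1]),z);print(st(a),st(b),e[2])
# stop front bottom edge
col=lambda u:[(v,int(g[v,u])) for v in range(108,128)]
print(col(304));print(col(308))
# blank edges in top view
b=c["frame"][:,:,2].astype(int)-c["frame"][:,:,0]
rd=c["frame"][:,:,0]
for v in (165,172,180,188,195):print(v,b[v,228:264].tolist())
for u in(240,244,248):print(u,b[155:172,u].tolist(),b[192:208,u].tolist())
A=cv2.resize(c["frame"][150:215,225:270,::-1],(390,563),interpolation=cv2.INTER_CUBIC)
B=cv2.resize(s["frame"][195:255,310:353,::-1],(400,558),interpolation=cv2.INTER_CUBIC)
o=np.zeros((563,790,3),np.uint8);o[:,:390]=A;o[:558,390:]=B;cv2.imwrite("pics/crop2.png",o)
```

```text
fence foot [18.8, -92.7, 12.0] top [39.2, -96.6, 35.0]
[19.3, -206.6, 12.0] [19.1, -44.3, 12.0] 0.10482962429523468
[39.1, -178.1, 35.0] [39.5, -17.1, 35.0] 0.17353083193302155
[(108, 118), (109, 145), (110, 174), (111, 204), (112, 220), (113, 222), (114, 225), (115, 225), (116, 216), (117, 181), (118, 131), (119, 102), (120, 91), (121, 90), (122, 92), (123, 111), (124, 125), (125, 129), (126, 130), (127, 130)]
[(108, 38), (109, 39), (110, 46), (111, 51), (112, 78), (113, 124), (114, 177), (115, 212), (116, 222), (117, 207), (118, 156), (119, 109), (120, 92), (121, 90), (122, 87), (123, 97), (124, 117), (125, 127), (126, 129), (127, 131)]
165 [-6, -6, -6, -4, -5, -7, -9, -5, 7, 31, 66, 91, 99, 106, 118, 125, 132, 131, 131, 130, 131, 128, 129, 133, 127, 115, 78, 32, 2, -7, -8, -7, -4, -2, -4, -5]
172 [-6, -5, -6, -5, -5, -5, 0, 16, 49, 83, 98, 106, 112, 125, 129, 130, 129, 131, 131, 130, 128, 133, 130, 122, 94, 46, 10, -5, -9, -10, -8, -8, -2, -2, -1, -1]
180 [-4, -7, -5, -4, -3, 12, 42, 77, 97, 103, 108, 122, 127, 130, 131, 131, 130, 129, 130, 129, 130, 126, 103, 60, 19, -2, -7, -9, -9, -7, -3, -1, -3, -1, -2, -2]
188 [-5, -6, -5, 7, 36, 74, 95, 101, 106, 120, 126, 130, 131, 130, 129, 131, 130, 130, 130, 127, 112, 73, 28, 0, -8, -9, -7, -9, -8, -5, -3, -2, 0, -1, -2, -2]
195 [-4, 1, 23, 55, 84, 98, 103, 114, 125, 129, 129, 130, 128, 128, 130, 129, 130, 130, 123, 93, 47, 10, -3, -8, -9, -8, -6, -5, 0, -2, -2, -2, -1, 1, -3, -5]
240 [-6, -6, -7, 0, 23, 56, 83, 91, 98, 102, 99, 103, 102, 105, 107, 107, 110] [131, 129, 132, 128, 129, 131, 129, 127, 109, 77, 46, 29, 18, 1, -4, -7]
244 [-5, -4, 4, 34, 80, 116, 126, 127, 128, 131, 132, 133, 133, 132, 131, 129, 133] [129, 132, 128, 130, 129, 129, 129, 131, 123, 104, 67, 38, 27, 14, 1, -6]
248 [-7, -7, -4, 13, 55, 101, 122, 132, 132, 128, 131, 128, 129, 133, 131, 130, 128] [81, 71, 57, 47, 36, 29, 21, 16, 7, 4, 8, 20, 28, 23, 9, -3]
```

View pics/crop2.png

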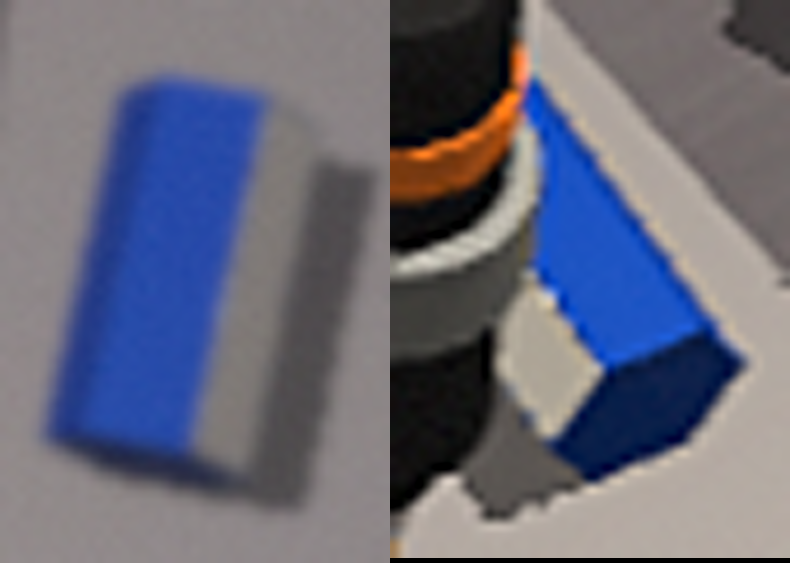

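Zoom: blank's far top corners are at top (255.4,160.2)/(243.5,158.5) and scene (332.7,234.5)/(343.6,229.4). The frosted face is on the fence side. Next I triangulate these corners.

Run:
```python
from h import *
d=pickle.load(open("c0.pkl","rb"));c=d["top"];s=d["scene"]
ys=np.array([np.cos(np.radians(-6.2)),np.sin(np.radians(-6.2)),0]);xs=np.array([ys[1],-ys[0],0]);O=np.array([680.7,-150.4,0])
st=lambda p:(np.round([(p-O)@xs,(p-O)@ys,p[2]],1)).tolist()
for n,a,b in(("FRtop",(255.4,160.2),(332.7,234.5)),("FLtop",(243.5,158.5),(343.6,229.4)),("FLmid",(238.6,161),(347.9,233.7))):
    x,e=tri(c,a,s,b);print(n,x.round(1),round(e,1),st(x))
for n,a,z in(("FR",(255.4,160.2),66),("FL",(243.5,158.5),66),("FLm",(238.6,161),39),("NRt",(245.8,201.4),66),("NLt",(234.3,200.3),66),("NLm",(229.7,199.7),39)):
    x=plane(c,*a,z);print(n,x.round(1),st(x))
print("rail back",st(plane(c,331.3,176,32)))
for u,v in((304,117.7),(308,118.3)):print("stop top front",st(plane(c,u,v,46)),"foot",st(plane(c,u,v,12)))
# top-right edge line (blue->frosted), left silhouette (39)
b=(c["frame"][:,:,2].astype(float)-c["frame"][:,:,0])
e1=edge(b,(254.5,165),(246.5,197),w=3);e2=edge(b,(237.5,165),(230,196),w=3)
for e,z in((e1,66),(e2,39)):
    p,q=plane(c,*(e[0]-12*e[1]),z),plane(c,*(e[0]+12*e[1]),z);v=p-q if p[0]>q[0] else q-p
    print("edge",st(p),st(q),"ang",np.degrees(np.arctan2(v[1],v[0])),e[2])
import os
from workcell import r
# flag
from scipy.spatial.transform import Rotation as Ro
```

```text
FRtop [611.9 -12.9  67.1] 0.9 [-129.3, -83.3, 67.1]
FLtop [616.7  18.3  66.8] 0.3 [-160.8, -81.8, 66.8]
FLmid [619.1  33.6  37.1] 0.9 [-176.3, -81.1, 37.1]
FR [612.6 -12.3  66. ] [-130.0, -82.6, 66.0]
FL [616.9  18.2  66. ] [-160.7, -81.7, 66.0]
FLm [618.2  32.9  39. ] [-175.5, -81.9, 39.0]
NRt [505.1   9.9  66. ] [-140.4, -191.9, 66.0]
NLt [507.7  38.8  66. ] [-169.4, -192.5, 66.0]
NLm [515.   53.2  39. ] [-184.5, -186.8, 39.0]
rail back [68.5, -92.3, 32.0]
stop top front [-19.0, 53.6, 46.0] foot [-18.9, 67.2, 12.0]
stop top front [-8.4, 53.2, 46.0] foot [-8.0, 66.7, 12.0]
edge [-138.1, -177.7, 66.0] [-133.0, -115.8, 66.0] ang -10.937153207241854 0.13267388939857483
edge [-182.2, -159.4, 39.0] [-177.0, -95.9, 39.0] ang -10.901300186845582 0.12854920327663422
```

Heights agree: 67.1 and 66.8 against 66, and 37.1 against 39. The stop, rail and fence fit the frame to about 2 mm. The blank's centre is at stand (-150,-137), with a yaw of -10.9° against the stand's -6.2°. Plan: pinch it across a pair of faces with the tool leaning 30° away from the fence, and roll it about its lower edge in a light grip.

```bash
cat > a.py <<'E'
from h import *
from scipy.spatial.transform import Rotation as Ro
from workcell import r
YS=-6.2
def dirs(yaw):
    y=np.array([np.cos(np.radians(yaw)),np.sin(np.radians(yaw)),0]);return np.array([y[1],-y[0],0]),y
xs,ys=dirs(YS);O=np.array([680.7,-150.4,0]);up=np.array([0,0,1.])
st=lambda p:np.round([(np.array(p)-O)@xs,(np.array(p)-O)@ys,p[2]],1)
W=lambda x,y,z=39:O+x*xs+y*ys+z*up
FL=-1
def rot(yaw,lean):   # lean<0: hand leans away from fence
    bx,by=dirs(yaw);l=np.radians(-lean);z=np.sin(l)*bx-np.cos(l)*up;y=FL*(np.cos(l)*bx+np.sin(l)*up)
    R=np.stack([np.cross(y,z),y,z],1);return R
rpy=lambda R:Ro.from_matrix(R).as_euler("xyz",degrees=True).tolist()
def tcp(C,yaw,lean,s,yo=0): return (C+dirs(yaw)[1]*yo+rot(yaw,lean)[:,2]*s)
def lin(C,yaw,lean,s,yo=0,vel=60,cn=None): return r.move_linear(tcp(C,yaw,lean,s,yo).tolist(),rpy(rot(yaw,lean)),vel=vel,contact_N=cn)
def rollpose(C,yaw,a,lift):  # body centre after rolling by a degrees about its fence-side lower edge
    bx,_=dirs(yaw);p=C+15.6*bx-27*up;v=C-p;t=np.radians(a);c,s=np.cos(t),np.sin(t)
    h,k=v@bx,v@up;return p+(c*h+s*k)*bx+(-s*h+c*k)*up+lift*up
def stat(n):print(n,"t",round(r.current_time_s(),2),"tcp",np.round(r.current_tcp_pos(),1),"F",np.round(r.current_force(),1),"w",round(r.current_grip_width(),1),"g",round(r.current_grip_force(),1),flush=True)
E
python3 - <<'E'
import a
from a import *
C=W(-150,-137)
for a.FL in(-1,1):
    for n,Cx,yaw,lean,s in(("pre",C,-10.9,-30,-100),("g",C,-10.9,-30,6),("roll",C+31*dirs(-10.9)[0],-10.9,30,6),("roll2",C+62*dirs(-10.9)[0],-10.9,30,6),("r2out",C+62*dirs(-10.9)[0],-10.9,30,-80),("seat",W(0,0),YS,-30,6)):
        q=r.inverse_kinematics(tcp(Cx,yaw,lean,s,-10).tolist(),rpy(rot(yaw,lean)));print(a.FL,n,None if q is None else np.round(q,0))
E
```

```text
-1 pre [ 14.  26.  86. -27.  83. -59.]
-1 g [  9.  31.  92. -30.  71. -57.]
-1 roll [ -28.   24.  102.   31.   67. -123.]
-1 roll2 [ -31.   25.  101.   30.   69. -125.]
-1 r2out [ -36.   19.   98.   28.   78. -124.]
-1 seat [ -6.  38.  79. -33.  67. -75.]
1 pre [ 14.  26.  86. -27.  83. 121.]
1 g [  9.  31.  92. -30.  71. 123.]
1 roll [-28.  24. 102.  31.  67.  57.]
1 roll2 [-31.  25. 101.  30.  69.  55.]
1 r2out [-36.  19.  98.  28.  78.  56.]
1 seat [ -6.  38.  79. -33.  67. 105.]
```

Run:
```python
from a import *
C=W(-150,-137);y=-10.9
r.grip(70,25)
r.reach(tcp(C,y,-30,-100,-10).tolist(),rpy(rot(y,-30)));stat("pre")
print(lin(C,y,-30,-25,-10,100,6));stat("near")
print(lin(C,y,-30,6,-10,30,4));stat("in")
c=r.capture("scene");t=r.capture("top")
B=cv2.resize(c["frame"][150:270,270:400,::-1],(400,369),interpolation=cv2.INTER_CUBIC);A=cv2.resize(t["frame"][130:250,190:320,::-1],(400,369),interpolation=cv2.INTER_CUBIC)
cv2.imwrite("pics/g1.png",np.hstack([A,B]))
```

```text
pre t 2.4 tcp [560.3  65.5 125.9] F [ 0.8  1.1 -0.2] w 70.2 g 0.0
False
near t 3.3 tcp [553.9  27.9  61.2] F [ 1.   0.9 -0.2] w 70.1 g 0.0
False
in t 4.48 tcp [550.6  12.6  34. ] F [ 0.1 -0.9  0.4] w 70.2 g 0.0
```

View pics/g1.png

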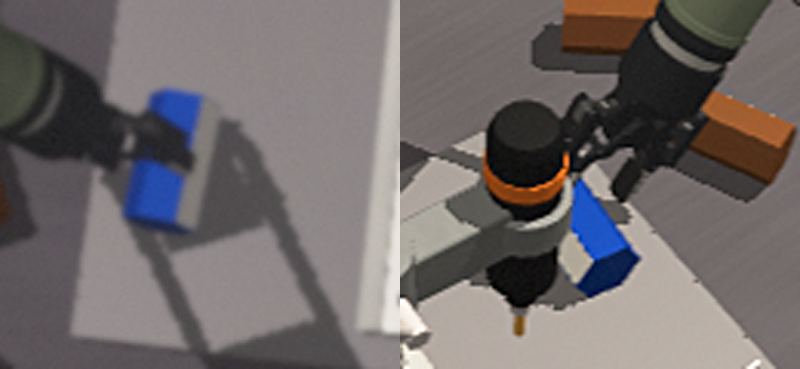

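The fingers straddle the bar around its middle (crop 170,150) without contact. I go slightly deeper, guarded, then close.

Run:
```python
from a import *
C=W(-150,-137);y=-10.9
print(lin(C,y,-30,11,-10,20,4));stat("deep")
r.grip(40,30);stat("closed")
r.pause(.1);stat("c2")
w0=r.current_grip_width()
# tool centre follows the fingers: keep s as it is
```

```text
False
deep t 4.98 tcp [549.6   9.9  29.2] F [-0.2  0.2 -0. ] w 69.9 g 0.0
closed t 5.39 tcp [552.3  11.7  33.9] F [-3.1  9.1 18.2] w 40.5 g 14.4
c2 t 5.49 tcp [552.3  11.7  33.9] F [-3.2  8.8 18.3] w 40.2 g 14.4
```

Run:
```python
from a import *
c=r.capture("scene");t=r.capture("top")
B=cv2.resize(c["frame"][170:250,310:400,::-1],(400,356),interpolation=cv2.INTER_CUBIC);A=cv2.resize(t["frame"][145:225,205:295,::-1],(400,356),interpolation=cv2.INTER_CUBIC)
cv2.imwrite("pics/g2.png",np.hstack([A,B]))
```

```text
(no output)
```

View pics/g2.png

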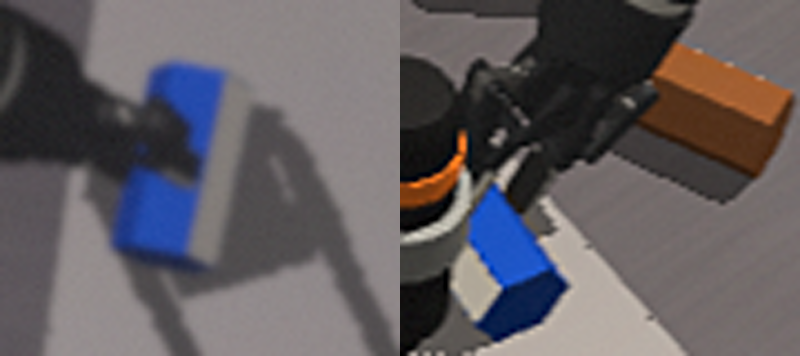

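The picture shows the blank has not moved. The pads are pinching only its upper-left corner (width 40), so the fingertips sit farther back than I assumed. I open and probe the board for the real depth.

Run:
```python
from a import *
C=W(-150,-137);y=-10.9
r.grip(64);stat("open")
print(lin(C,y,-30,11,-10,20,4));stat("s11")
print(lin(C,y,-30,28,-10,15,4));stat("probe")
p=np.array(r.current_tcp_pos());R=rot(y,-30);v=p-tcp(C,y,-30,0,-10);print("s,lat,along",v@R[:,2],v@R[:,1],v@R[:,0])
```

```text
open t 5.95 tcp [549.3   9.8  28.9] F [ 0.1 -0.5 -0.5] w 63.7 g 0.0
False
s11 t 6.2 tcp [549.6   9.8  29.1] F [0.1 0.5 1. ] w 64.1 g 0.0
False
probe t 7.48 tcp [548.4   1.7  14.8] F [-0.2  0.7  1. ] w 63.9 g 0.0
s,lat,along 27.873628520857185 0.030709806150803313 -0.11028467339064169
```

Run:
```python
from a import *
for w in(60,57,54,50):
    r.grip(w,30);stat(w)
    if abs(r.current_force()[2])>12 or r.current_grip_force()>8:break
r.pause(.1);stat("end")
```

```text
60 t 7.7 tcp [548.3   1.7  14.8] F [0.8 0.7 0.4] w 60.0 g 0.0
57 t 7.92 tcp [548.2   1.7  14.8] F [-0.4 -0.2  0.7] w 56.7 g 0.0
54 t 8.13 tcp [548.2   1.3  15.1] F [-1.  -0.7  2. ] w 53.9 g 1.0
50 t 8.35 tcp [548.3   1.5  15.2] F [-2.4 -0.5  3.4] w 53.1 g 33.7
end t 8.45 tcp [548.3   1.5  15.2] F [-1.8 -0.   5.7] w 53.3 g 33.8
```

Proper grip now: width 53.3, 34 N, small reaction. Roll one.

```bash
cat > roll.py <<'E'
from a import *
def roll(C,y,s,yo):
    for a_,l in((12,1),(24,1.5),(36,1.5),(48,1.5),(60,1.5)):
        lin(rollpose(C,y,a_,l),y,-30+a_,s,yo,vel=45);stat(a_)
        if np.linalg.norm(r.current_force())>35:print("STOP");return
    print(lin(rollpose(C,y,60,-1.5),y,30,s,yo,vel=10,cn=5));stat("down")
E
python3 - <<'E'
from roll import *
roll(W(-150,-137),-10.9,28,-10)
c=r.capture("scene");t=r.capture("top")
B=cv2.resize(c["frame"][150:270,270:400,::-1],(400,369),interpolation=cv2.INTER_CUBIC);A=cv2.resize(t["frame"][130:250,190:320,::-1],(400,369),interpolation=cv2.INTER_CUBIC)
cv2.imwrite("pics/r1.png",np.hstack([A,B]))
E
```

```text
12 t 8.81 tcp [ 5.472e+02 -1.000e-01  1.540e+01] F [-1.9 -2.5 -1.5] w 53.3 g 33.3
24 t 9.17 tcp [ 5.47e+02 -1.00e-01  1.56e+01] F [-0.6 -1.1 -2.9] w 53.4 g 33.3
36 t 9.53 tcp [5.472e+02 1.000e-01 1.570e+01] F [ 0.1 -0.4 -4.3] w 53.2 g 33.1
48 t 9.9 tcp [ 5.472e+02 -5.000e-01  1.570e+01] F [-0.2 -0.8 -5.8] w 53.2 g 33.1
60 t 10.26 tcp [547.4  -1.4  15.5] F [-0.   0.1 -6.1] w 53.6 g 33.1
True
down t 10.49 tcp [ 5.472e+02 -2.000e-01  1.520e+01] F [-0.4 -0.2  5.8] w 53.1 g 34.3
```

View pics/r1.png

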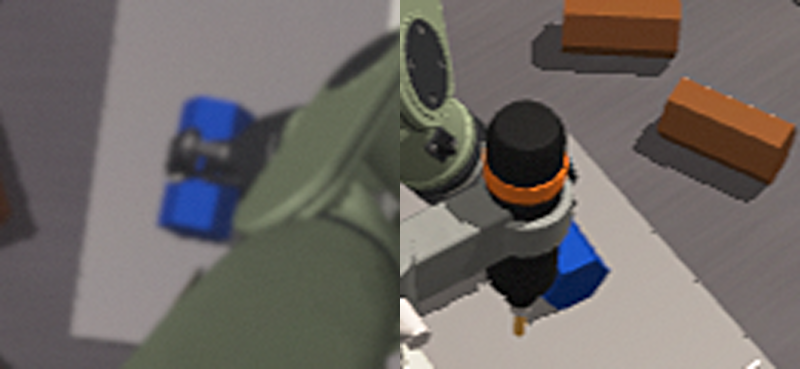

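The top face is now all blue and the bar rests flat, so roll one is done. I release, regrasp and do roll two.

Run:
```python
from roll import *
y=-10.9;C=W(-150,-137);C1=rollpose(C,y,60,0)
r.pause(.3)
r.grip(60);stat("rel")
lin(C1,y,30,-90,-10,120,20);stat("up")
t=r.capture("top")
r.reach(tcp(C1,y,-30,-90,-10).tolist(),rpy(rot(y,-30)));stat("over")
t=r.capture("top");cv2.imwrite("pics/t2.png",t["frame"][:,:,::-1])
r.grip(68)
print(lin(C1,y,-30,-5,-10,120,6));print(lin(C1,y,-30,28,-10,30,5));stat("in")
if np.linalg.norm(r.current_force())<6:
    for w in(60,57,50):
        r.grip(w,30);stat(w)
```

```text
rel t 11.13 tcp [ 5.45e+02 -5.00e-01  1.28e+01] F [ 0.3 -0.   0.6] w 59.9 g 0.0
up t 12.28 tcp [535.8 -58.8 116.2] F [-0.4 -0.1 -0. ] w 59.7 g 0.0
over t 13.34 tcp [552.8  28.7 116.3] F [0.8 0.4 0. ] w 60.1 g 0.0
False
False
in t 15.75 tcp [542.6 -28.9  15. ] F [-1.5 -1.  -0.2] w 68.2 g 0.0
60 t 16.0 tcp [542.4 -28.9  14.9] F [ 0.4  0.8 -0.8] w 60.0 g 0.0
57 t 16.22 tcp [542.4 -28.9  14.8] F [-0.1 -1.1  0.6] w 56.7 g 0.0
50 t 16.43 tcp [542.5 -28.7  14.9] F [-0.1  1.7  0.5] w 53.6 g 33.3
```

Run:
```python
from roll import *
y=-10.9;C1=rollpose(W(-150,-137),y,60,0)
roll(C1,y,28,-10)
C2=rollpose(C1,y,60,0)
r.pause(.3);r.grip(60);stat("rel")
lin(C2,y,30,-90,-10,120,20);stat("up")
r.reach(tcp(C2,y,-30,-120,-20).tolist(),rpy(rot(y,-30)));stat("over")
t=r.capture("top");c=r.capture("scene");pickle.dump({"top":t,"scene":c},open("c2.pkl","wb"))
print("C2",C2,st(C2))
B=cv2.resize(c["frame"][150:290,250:400,::-1],(400,373),interpolation=cv2.INTER_CUBIC);A=cv2.resize(t["frame"][130:230,230:330,::-1],(373,373),interpolation=cv2.INTER_CUBIC)
cv2.imwrite("pics/r2.png",np.hstack([A,B]))
```

```text
12 t 16.79 tcp [540.6 -30.5  15.2] F [-1.   0.2 -5.9] w 53.2 g 32.8
24 t 17.15 tcp [540.3 -30.3  15.2] F [-0.2 -0.2 -4.7] w 53.0 g 33.1
36 t 17.52 tcp [540.9 -30.5  15.5] F [ 0.3  0.2 -6.9] w 53.7 g 33.0
48 t 17.88 tcp [541.1 -31.   15.6] F [ 0.1 -0.1 -6.5] w 53.2 g 33.1
60 t 18.23 tcp [541.3 -31.6  15.5] F [-0.1 -0.6 -5.9] w 52.7 g 33.2
True
down t 18.51 tcp [541.8 -30.7  14.8] F [-0.6 -0.1  6.9] w 53.2 g 34.5
rel t 19.05 tcp [539.6 -30.7  12.3] F [-0.5 -1.1  0.4] w 60.2 g 0.0
up t 20.21 tcp [529.9 -89.3 116.2] F [-0.6 -0.1  0.4] w 60.2 g 0.0
over t 21.22 tcp [539.9  14.7 142.1] F [ 0.1 -0.8  0.2] w 59.6 g 0.0
C2 [548.90821368 -47.72166389  39.0199926 ] [ -87.8 -142.1   39. ]
```

View pics/r2.png

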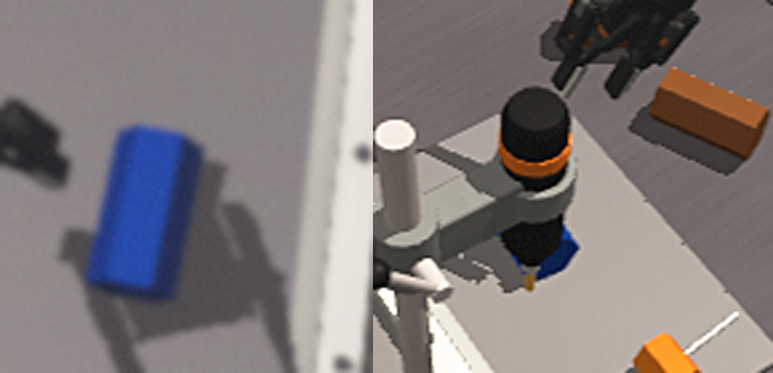

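The blank has rolled again: the top and upper flanks are blue, so the frosted face is underneath. I measure its pose, regrasp leaning away from the fence, square it up and slide it.

Run:
```python
from roll import *
c=pickle.load(open("c2.pkl","rb"))["top"];b=c["frame"][:,:,2].astype(float)-c["frame"][:,:,0]
k=lambda x,y:(230+x/3.73-.5,130+y/3.73-.5)
M=[]
for p,q in((k(117,145),k(93,265)),(k(202,160),k(178,285))):
    e=edge(b,p,q,w=3);m=e[0];P,Q=plane(c,*(m-12*e[1]),39),plane(c,*(m+12*e[1]),39);v=P-Q if P[0]>Q[0] else Q-P
    yaw=np.degrees(np.arctan2(v[1],v[0]));print("edge mid",st((P+Q)/2),"yaw",round(yaw,2),round(e[2],2));M.append(((P+Q)/2,yaw))
e=edge(b,k(130,127),k(185,134),w=3);far=plane(c,*e[0],66)
y=(M[0][1]+M[1][1])/2;bx,by=dirs(y)
along=far@by-55;acr=(M[0][0]@bx+M[1][0]@bx)/2;C=acr*bx+along*by+39*up
print("width(62.4)",(M[1][0]-M[0][0])@bx,"C",st(C),"yaw",y,"far",st(far))
```

```text
edge mid [-119.3 -129.6   39. ] yaw -11.37 0.16
edge mid [ -59.1 -144.    39. ] yaw -10.87 0.21
width(62.4) 61.236132880519605 C [ -89.8 -143.3   39. ] yaw -11.120417224799798 far [-87.4 -88.3  66. ]
```

Run:
```python
from roll import *
y=-11.0;C=W(-88.5,-142.5);yo=-20
r.grip(68)
lin(C,y,-30,-5,yo,130,6);print(lin(C,y,-30,28,yo,35,5));stat("in")
if np.linalg.norm(r.current_force())<6:
    for w in(58,50): r.grip(w,35);stat(w)
    for dy,k in((1.6,1),(3.2,1),(4.8,1)):
        lin(C+.7*up,y+dy,-30,28,yo,15);
    stat("yawed")
    for x in(-60,-30,-8):
        print(lin(W(x,-142.5,39.7),YS,-30,28,yo,60,20));stat(x)
        if np.linalg.norm(r.current_force())>25:break
    t=r.capture("top");pickle.dump(t,open("c3.pkl","wb"))
```

```text
False
in t 23.69 tcp [526.6 -56.9  14.9] F [ 1.3  0.6 -0.1] w 68.1 g 0.0
58 t 23.96 tcp [526.5 -56.9  14.9] F [ 0.1 -0.1  0.3] w 57.9 g 0.0
50 t 24.18 tcp [526.5 -56.7  15. ] F [0.  1.6 1.5] w 53.2 g 38.0
yawed t 24.93 tcp [526.7 -58.7  15.1] F [ 0.4  0.1 -4.2] w 53.2 g 37.6
False
-60 t 25.55 tcp [523.6 -87.6  15.3] F [-0.7  0.6 -5.4] w 53.4 g 37.6
False
-30 t 26.2 tcp [ 520.7 -117.1   15.3] F [-0.2  1.  -6. ] w 53.1 g 37.7
False
-8 t 26.72 tcp [ 518.3 -139.2   15.4] F [-0.6  0.2 -7. ] w 53.5 g 37.8
```

Run:
```python
from roll import *
yo=-20;z=39.3
print(lin(W(6,-142.5,z),YS,-30,28,yo,10,6));stat("fence")
p=np.array(r.current_tcp_pos())-(tcp(W(0,0,z),YS,-30,28,yo));xf=p@xs;print("x at fence",xf,st(p+O))
# back off a little and go along the fence
x=min(xf,6)-1.0
lin(W(x,-142.5,z),YS,-30,28,yo,10)
for yy in(-100,-50,-8):
    print(lin(W(x,yy,z),YS,-30,28,yo,60,15));stat(yy)
    if np.linalg.norm(r.current_force())>25:break
print(lin(W(x,6,z),YS,-30,28,yo,10,6));stat("stop")
p=np.array(r.current_tcp_pos())-(tcp(W(0,0,z),YS,-30,28,yo));print("xy at stop",p@xs,p@ys)
t=r.capture("top");pickle.dump(t,open("c4.pkl","wb"))
c=r.capture("scene")
B=cv2.resize(c["frame"][170:340,220:390,::-1],(400,400),interpolation=cv2.INTER_CUBIC);A=cv2.resize(t["frame"][90:190,250:350,::-1],(400,400),interpolation=cv2.INTER_CUBIC)
cv2.imwrite("pics/s1.png",np.hstack([A,B]))
```

```text
True
fence t 27.69 tcp [ 517.5 -147.6   15. ] F [0.4 2.1 4.3] w 52.7 g 38.9
x at fence 0.8859363877107982 [   0.9 -142.5   -0. ]
True
-100 t 28.52 tcp [ 518.7 -147.3   15.1] F [0.8 1.  2.7] w 53.3 g 38.7
True
-50 t 28.93 tcp [ 520.1 -148.    15.2] F [-1.4  0.4  3.8] w 53.1 g 38.8
True
-8 t 29.44 tcp [ 522.2 -148.4   15.2] F [-0.2 -0.4  3.2] w 53.0 g 38.8
True
stop t 31.14 tcp [ 522.1 -148.4   15.2] F [-1.4 -0.   3.7] w 52.9 g 38.8
xy at stop 1.1290440966792763 -137.92901603190353
```

View pics/s1.png

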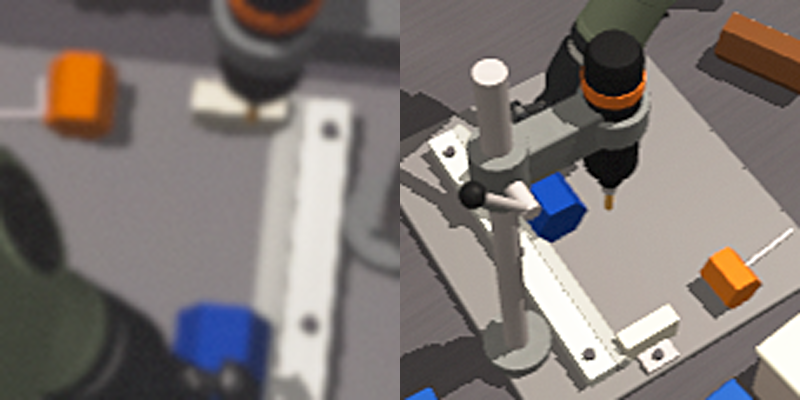

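The blank reached the fence (x at contact about 0.9), but it binds there when moved along. I back off 2 mm, relieve the weight and slide it along to the stop.

Run:
```python
from roll import *
yo=-20;z=39.7;x=-1.8
lin(W(x,-138,z),YS,-30,28,yo,10);stat("off")
ok=True
for yy in(-100,-60,-25,-7):
    h=lin(W(x,yy,z),YS,-30,28,yo,60,18);stat(yy)
    if h:print("trip");ok=False;break
if ok:
    print(lin(W(x,6,z),YS,-30,28,yo,10,6));stat("stop")
p=np.array(r.current_tcp_pos())-(tcp(W(0,0,z),YS,-30,28,yo));print("xy",p@xs,p@ys)
```

```text
off t 31.68 tcp [ 521.9 -145.5   15.3] F [ 1.8 -2.7  0.2] w 52.8 g 38.2
-100 t 32.46 tcp [ 559.9 -149.3   15.1] F [-0.8  0.4  0.6] w 53.2 g 38.5
-60 t 33.27 tcp [ 601.1 -153.7   15.4] F [ 1.  -0.1 -4.5] w 53.1 g 38.1
-25 t 34.01 tcp [ 635.4 -157.6   15.4] F [ 0.7 -0.7 -3.5] w 53.1 g 38.0
-7 t 34.46 tcp [ 653.2 -159.6   15.4] F [ 1.4 -0.1 -3.8] w 53.4 g 37.9
True
stop t 35.29 tcp [ 659.7 -160.4   15.1] F [ 2.1 -0.1  4.1] w 53.1 g 38.9
xy -1.7924301293113076 0.22544772731447046
```

Run:
```python
from roll import *
yo=-20;z=39.5
def pos():
    p=np.array(r.current_tcp_pos())-(tcp(W(0,0,z),YS,-30,28,yo));return p@xs,p@ys
lin(W(-1.8,-1,z),YS,-30,28,yo,10);stat("back");print(pos())
print(lin(W(-1.8,5,z),YS,-30,28,yo,8,10));stat("stop");X,Y=pos();print(X,Y)
r.pause(.2);stat("s");t=r.capture("top")
c=r.capture("scene");pickle.dump({"top":t,"scene":c},open("c5.pkl","wb"))
B=cv2.resize(c["frame"][220:330,260:370,::-1],(400,400),interpolation=cv2.INTER_CUBIC);A=cv2.resize(t["frame"][90:170,270:350,::-1],(400,400),interpolation=cv2.INTER_CUBIC)
cv2.imwrite("pics/s2.png",np.hstack([A,B]))
```

```text
back t 35.88 tcp [ 658.9 -160.2   15.3] F [3.3 0.8 1.5] w 53.3 g 38.6
(np.float64(-1.8689275425272798), np.float64(-0.6341224966620352))
True
stop t 36.33 tcp [ 658.8 -160.3   15.1] F [-0.5  0.3  2.5] w 53.2 g 38.8
-1.790872260633114 -0.7244113051972515
s t 36.53 tcp [ 658.8 -160.3   15.1] F [-1.9  0.6  2.8] w 53.3 g 38.8
```

View pics/s2.png

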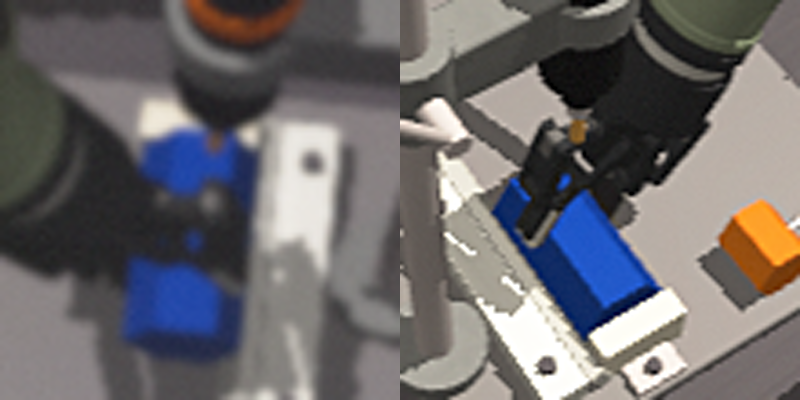

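The blank lies at the fence, with its far end at the white stop (scene crop 620,320). I press it lightly home onto both, then release.

Run:
```python
from roll import *
yo=-20;z=39.4
def pos():
    p=np.array(r.current_tcp_pos())-(tcp(W(0,0,z),YS,-30,28,yo));return round(p@xs,2),round(p@ys,2)
for yy in(0,.8,1.6,2.4,3.2,4):
    h=lin(W(-1.8,yy,z),YS,-30,28,yo,8,15);stat(yy);P=pos();print(h,P)
    if r.current_force()[0]<-7:break
for xx in(-1,0,.8,1.6,2.4):
    h=lin(W(xx,P[1],z),YS,-30,28,yo,8,15);stat(xx);print(h,pos())
    if r.current_force()[1]>6 or r.current_force()[2]>9:break
```

```text
0 t 36.89 tcp [ 659.  -160.3   15.1] F [-2.1  1.8  4.5] w 52.7 g 38.9
False (np.float64(-1.8), np.float64(-0.53))
0.8 t 37.14 tcp [ 659.  -160.4   15.1] F [-4.6  1.9  6.3] w 53.2 g 39.1
False (np.float64(-1.75), np.float64(-0.45))
1.6 t 37.39 tcp [ 659.4 -160.5   15. ] F [-6.   1.   5.1] w 53.1 g 39.2
False (np.float64(-1.63), np.float64(-0.05))
2.4 t 37.64 tcp [ 659.7 -160.6   15.1] F [-6.8  2.4  7.1] w 53.3 g 39.3
False (np.float64(-1.57), np.float64(0.26))
3.2 t 37.89 tcp [ 659.6 -160.6   15. ] F [-8.5  3.1  8.4] w 53.1 g 39.5
False (np.float64(-1.58), np.float64(0.18))
-1 t 38.43 tcp [ 659.9 -160.7   15.1] F [-1.2  3.7  2.9] w 53.1 g 38.9
False (np.float64(-1.5), np.float64(0.46))
0 t 38.71 tcp [ 659.9 -161.4   15.1] F [-1.4  4.4  4. ] w 53.5 g 39.2
False (np.float64(-0.79), np.float64(0.47))
0.8 t 38.96 tcp [ 659.8 -162.2   15. ] F [-1.8  6.1  4.3] w 53.4 g 39.1
False (np.float64(-0.03), np.float64(0.46))
```

Run:
```python
from roll import *
yo=-20;z=39.4
def pos():
    p=np.array(r.current_tcp_pos())-(tcp(W(0,0,z),YS,-30,28,yo));return round(p@xs,2),round(p@ys,2)
for xx in(1.6,2.4,3.2,4,4.8):
    h=lin(W(xx,1,z),YS,-30,28,yo,8,15);stat(xx);print(h,pos())
    if r.current_force()[1]>11 or r.current_force()[2]>14:break
r.grip(60);stat("rel");P=pos();print(P)
lin(W(P[0],P[1],z),YS,-30,-60,yo,120,15)
lin(W(P[0]-60,P[1]-60,z),YS,-30,-140,yo,150)
stat("up")
t=r.capture("top");c=r.capture("scene");pickle.dump({"top":t,"scene":c},open("c6.pkl","wb"))
B=cv2.resize(c["frame"][220:330,260:370,::-1],(400,400),interpolation=cv2.INTER_CUBIC);A=cv2.resize(t["frame"][90:170,270:350,::-1],(400,400),interpolation=cv2.INTER_CUBIC)
cv2.imwrite("pics/s3.png",np.hstack([A,B]))
```

```text
1.6 t 39.25 tcp [ 659.7 -162.4   15. ] F [-3.5  7.6  5.4] w 53.1 g 39.5
False (np.float64(0.2), np.float64(0.4))
2.4 t 39.5 tcp [ 659.6 -163.1   15. ] F [-3.7  7.7  6.3] w 53.2 g 39.5
False (np.float64(0.93), np.float64(0.4))
3.2 t 39.75 tcp [ 659.6 -163.3   15. ] F [-2.8  9.5  7.2] w 53.4 g 39.7
False (np.float64(1.12), np.float64(0.43))
4 t 40.0 tcp [ 659.6 -163.3   15. ] F [-3.  12.3  7.5] w 53.4 g 39.9
False (np.float64(1.14), np.float64(0.45))
rel t 40.24 tcp [ 660.1 -166.8   14.8] F [0.9 0.6 0. ] w 59.9 g 0.2
(np.float64(4.58), np.float64(1.25))
up t 42.18 tcp [615.7 -17.8 160. ] F [-0.2 -0.1  0.3] w 59.9 g 0.0
```

View pics/s3.png

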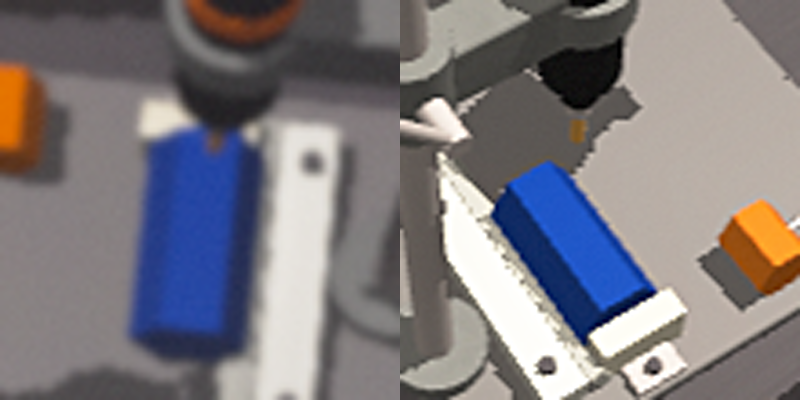

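The blank stands against the fence (right edge at top crop 258,250) and the stop, released and without a visible gap. I check its yaw and position in numbers before handing in.

Run:
```python
from a import *
d=pickle.load(open("c6.pkl","rb"));c=d["top"];b=c["frame"][:,:,2].astype(float)-c["frame"][:,:,0]
k=lambda x,y:(270+x/5-.5,90+y/5-.5)
for p,q in((k(148,170),k(134,320)),(k(260,190),k(244,335))):
    e=edge(b,p,q,w=3);P,Q=plane(c,*(e[0]-10*e[1]),39),plane(c,*(e[0]+10*e[1]),39);v=P-Q if P[0]>Q[0] else Q-P
    print(st((P+Q)/2),"yaw",np.degrees(np.arctan2(v[1],v[0])),e[2])
g=cv2.cvtColor(c["frame"],cv2.COLOR_RGB2GRAY)
f=edge(g,k(275,130),k(262,290),w=3);P,Q=plane(c,*(f[0]-10*f[1]),32),plane(c,*(f[0]+10*f[1]),32);v=P-Q if P[0]>Q[0] else Q-P;print("rail",st((P+Q)/2),np.degrees(np.arctan2(v[1],v[0])),f[2])
# far top edge vs stop face, scene view
s=d["scene"];bs=s["frame"][:,:,2].astype(float)-s["frame"][:,:,0];m=lambda x,y:(260+(x-400)/3.636-.5,220+y/3.636-.5)
e=edge(bs,m(603,310),m(652,290),w=3);print("far end top edge",st(plane(s,*e[0],66)))
e=edge(b,k(150,338),k(240,352),w=3);print("near end",st(plane(c,*e[0],66)),st(plane(c,*e[0],39)))
```

```text
[-29.9  -3.   39. ] yaw -6.0175923406036596 0.13199304044246674
[ 30.2 -13.3  39. ] yaw -6.494401296216838 0.18820320069789886
rail [35.7 29.  32. ] -1.6353878571502878 0.8468626737594604
far end top edge [-2.5 54.4 66. ]
near end [ -0.6 -56.5  66. ] [ -0.1 -48.   39. ]
```

Yaw is -6.25° against -6.2° for the stand. The centre is at about (0.2, -0.6) from the seat, and I felt contact on both fence and stop.

```bash
python3 -c "
from workcell import r
print(r.sign_off(), r.current_time_s())"
```

```text
the job is handed in; nothing more can be done
the job is handed in; nothing more can be done
```

The job is handed in, with no verdict returned: I rolled the blank two faces, so by the pictures its frosted face is down, then slid it against fence and stop (measured within about 1 mm of the seat, 0.1° off parallel) and released it.

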